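Lock the polishing disc and hold the dead-man paddle at half speed

ROBOT

A 6-joint arm with a two-finger parallel gripper is mounted at the origin on the work surface. World frame = base frame: x ahead of the robot, y to its left, z up, the work surface at z = 0. Lengths are in m, angles in rad, forces in N, time in s.
With the tool pointing down it reaches from about 0.35 to 0.975 m from the base axis. Payload 4.9 kg.
Tool frame: the origin (TCP) lies at the very end of the fingers, on their centre line; the grasp point (between the pads) lies 19 mm behind it; z points along the fingers, y is the line along which they close (so a half turn about z gives the same grasp; the last joint's range is limited). The gripper opens to 85 mm and grips with 20 to 120 N. Pads are 22 mm wide; open, the fingers measure 114 mm over their backs; the gripper's body (76 mm by 85 mm) begins 54 mm behind the grasp point. The pads swing forward as they close: fully open they stand 13 mm farther back than shut.
Start: joints at [0.994, 0.053, 1.613, -0, 1.476, -0.119], TCP at [0.276, 0.561, 0.231] pointing down, gripper open.
Joint ranges: [-3.01, 3.01], [-1.01, 2.22], [0.06, 2.58], [-1.02, 4.17], [0.09, 2.62], [-3.14, 3.14]. Speed limits (rad/s): [2.57, 2.57, 3.14, 3.14, 3.14, 3.14].

INTERFACE

Orientations are given as a rotation vector (axis times angle).
In Python, from station import get_obs, optics, ctrl gives the robot as it stands.
- The arm moves only by the shell command python3 -m pendant 'ROWS' [FORCE]. ROWS is JSON, a list of rows, each a list of 3 entries, a list of its own where there are three numbers: the shift along the tool's x, y, z in mm, then the turn, a rotation vector about the tool's x, y, z in rad, then the opening, from 0 (shut) to 1 (fully open). A call has 1 to 12 rows; each row shifts and turns the commanded pose from where the row before left it, along the tool's axes as they then stand; what a row does not reach is not made up. A row lasts 1/12 s, in which the tool goes at most 41.7 mm and 7.16 degrees, less where a joint would pass 70% of its speed; a pose out of reach is approached as far as the arm can. A call is refused whole if a number of a shift passes 41.7 or a number of a turn 0.125, either way. A call with a gripper value outside its range is refused whole. The fingers move at their own pace and stop on an object; FORCE is the grip in N (left out, the last holds). Time passes only in rows, so rows that do not move let the fingers close. It gives the time, the measured TCP pose, the force, the opening and the grip force at its end, in the units of the state.
- get_obs(): the state, without advancing time (a new reading comes with each control period).
- optics.get_image(name): name is "scene" or "side" or "wrist"; returns the picture (420x560x3 uint8, red, green, blue); there is no depth.
- optics.camera_model(name): a dict with "fx", "fy", "cx", "cy" (pixels), "cam_to_world" (4x4, takes a point from camera to world coordinates). Camera axes: x right, y up, looking along -z (the intrinsics and any distortion apply to the point x, -y, -z); pixel columns grow to the right and rows downward; lengths in m; the calibration is good to about 2 mm. A picture is of the moment at which its call begins: read the wrist's pose just before it. camera_model takes no time and is no camera call; for the wrist camera it gives the pose at the moment of the call.
- ctrl.finish_job(): hands the job in; it is judged then, once.
The state is a dict: "t": time; "q": joint angles; "dq": joint speeds; "effort": joint torques, N m; "tool_pos": TCP position; "tool_rot": TCP orientation; "contact_force": force on the tool from outside, world axes, zero at the start; "wrist_torque": the same for the moment, N m; "opening": finger opening in m; "grip_force": force on a finger pad.
Only numpy, scipy, OpenCV 4.12 (cv2) and the standard library are available. Lean on these libraries where they do the work, as an engineer would, in place of code of your own. Each camera call takes 0.05 s, during which the arm holds its last target. There are 200 camera calls.

TASK

Get the bench polisher ready for a slow test run: turn the lock collar in the middle of the disc clockwise until its yellow pointer is at the green mark, and only then press the black pad of the yellow spring-loaded dead-man paddle down halfway with the fingertips, so that the paddle lies level with its tip at the green band of the gauge post, never down near the bottom. Keep it held there for two seconds, and finish the program still holding it like that, with the collar still locked. Leave the glue bottle, the tin and the tape roll where they stand.

Things in the scene. Friction and masses are not known exactly. Their poses are not given: they have to be found in the camera images.
- polisher: Bench polisher, fixed. Origin on the table. Teal motor box 200 x 200 mm, 75 mm high, centred at its own (0, +60) mm; on it a dark disc of 188 mm diameter (top 88 mm above the table) and an aluminium index plate of 132 mm (top at 90 mm). From y = -40 to -205 mm a lower teal console, 110 mm wide (x), top at 47 mm, with the paddle.
- collar_grip (a point): Lock collar: dark ring, 68 mm diameter, 14 mm high, on the index plate, with a black upright grip bar across it, 62 mm long, 14 mm thick, from 14 to 48 mm above the plate. This point: on the collar's upright axis, in the bar, 126 mm above the table, 12 mm below the bar's top. x along the bar to the end with the yellow pointer (low on the ring, reaching 46 mm out), z up; turns with it.
- collar (a joint): Turn of the lock collar in rad, growing clockwise seen from above. 0: pointer at the red unlocked mark; 1.30: pointer at the green locked mark; end stop at 1.40. Starts between 0 and 0.4. Stiff (0.08 N m friction): stays where it is left, no spring.
- locked_mark (a point): Centre of the green locked mark (16 x 12 mm) painted on the index plate, 55 mm from the collar's axis, 91 mm above the table; fixed. The narrower red unlocked mark lies 1.30 rad counter-clockwise from it (seen from above).
- gauge_green (a point): Centre of the green band of the gauge post beside the paddle's free end, 75 mm above the table; fixed. Post 10 x 10 mm, top 100 mm above the table: white from 100 down to 80 mm, green from 80 to 70 mm, red below. It stands 48 mm (polisher's +x) from the paddle's middle line.
- paddle (a joint): Press of the dead-man paddle in rad: 0 released (free end tilted up 0.16 rad), 0.16 halfway (level), 0.32 at the bottom stop. Spring-loaded: springs back to 0 when let go. Pressed at the pad centre it takes about 3 N to start, 7.5 N at halfway, 12 N at the bottom.
- paddle_hinge (a point): Point on the level hinge axis of the paddle, 75 mm above the table, midway across the paddle; fixed. Its axes are the polisher's: the axis runs along x, the paddle extends 120 mm from here to -y. The paddle is a yellow plate 70 mm wide (x), 6 mm thick, whose top face passes through this axis.
- pad_top (a point): The place to press: centre of the top face of the black rubber pad near the paddle's free end, 60 mm (x) by 50 mm (along the paddle), 4 mm thick, 90 mm from the hinge axis; moves with the paddle; about 93 mm above the table when released, 79 mm when halfway (level), 64 mm at the bottom stop. x along the hinge axis, z normal to the pad (up).
- glue: Bystander: yellow glue bottle with red cap and label, 56 mm diameter, 170 mm tall; origin at the centre of its underside. Stands loose left or right of the polisher.
- tin: Bystander: open steel cup, 80 mm diameter at the rim, 100 mm tall; origin at the centre of its underside. Stands loose left or right of the polisher.
- tape: Bystander: blue tape roll lying flat, 100 mm outside diameter, 19 mm high; origin at the centre of its underside. Lies loose beyond the polisher.

How it is judged:
On the way, in this order (a step that is already met when the one before it is completed fails the run):
1. the collar's pointer is at the green locked mark (value of joint collar above 1.18 rad), for 0.2 s.
2. the fingertips hold the paddle halfway down, its tip in the green band (value of joint paddle between 0.115 and 0.205 rad and contact force between the fingers and paddle above 2 N and value of joint collar above 1.18 rad), for 1.5 s.
At the end, for the whole second after the job is handed in: The collar is at the green mark (turned 1.18 rad or more; stop at 1.40), and the fingers are pressing the paddle with more than 2 N, holding the paddle still and halfway down (0.115 to 0.205 rad, that is level within about 4 mm at the pad), through the last second (all of step 2 and velocity of joint paddle between -0.1 and 0.1 rad/s); the arm keeps its last pose, push and grip.
It fails at once if the paddle is pressed while the collar is not locked (value of joint paddle above 0.06 rad and value of joint collar below 1.15 rad).
It fails at once if the paddle is pressed down near the bottom (over 0.28 rad) (value of joint paddle above 0.28 rad).
It fails at once if the glue bottle is shoved (over 30 mm) or tipped (distance of glue from where it was at the start of the episode above 0.03 m or angle between glue's own z axis and vertical above 0.5 rad).
It fails at once if the tin is shoved (over 30 mm) or tipped (distance of tin from where it was at the start of the episode above 0.03 m or angle between tin's own z axis and vertical above 0.5 rad).
It fails at once if the tape roll is shoved (over 30 mm) or tipped (distance of tape from where it was at the start of the episode above 0.03 m or angle between tape's own z axis and vertical above 0.5 rad).
It also fails if it takes over 51 s, if anything falls off the work surface, if the arm or the gripper's body presses on something with over 40 N, if the wrist force passes 120 N, or if a joint passes its speed limit or range.

## Working session

There is one attempt and no reset: what is moved stays moved. The work goes in short steps, Python scripts to look and compute and a shell command to move; the robot and the scene stay as the last step left them, time stands still between calls to the robot, and variables do not carry over. Pictures are saved under pics/ and viewed, at most 10 in all, crops included, and the job is handed in when it is done.

```bash
mkdir -p pics; ls; python3 - <<'E'
from station import get_obs, optics, ctrl
import cv2,numpy as np
o=get_obs();print(o)
for n in("scene","side"):
    m=optics.camera_model(n);print(n,m)
    cv2.imwrite(f"pics/{n}0.png",optics.get_image(n)[:,:,::-1])
E
```

```text
pics
{'t': 0.0, 'q': array([ 9.93955855e-01,  5.33334701e-02,  1.61432157e+00, -1.52267774e-05,
        1.47596948e+00, -1.19008695e-01]), 'dq': array([-0.00024889, -0.00145655, -0.00163335, -0.00033521, -0.0010096 ,
        0.0012753 ]), 'effort': array([ 1.58744613e-03, -3.93675399e+01, -3.70179427e+01,  3.54300056e-06,
        6.82583079e-03,  7.29922277e-06]), 'tool_pos': array([0.27591671, 0.5600999 , 0.23006104]), 'tool_rot': array([-7.12739420e-01, -3.05897615e+00,  3.00788584e-03]), 'contact_force': array([-0.41771002,  0.00054569,  0.14420141]), 'wrist_torque': array([-0.0078477 ,  0.01168009, -0.01667966]), 'grip_force': 0.0, 'opening': 0.08531830500123634}
scene {'fx': 507.5747163658259, 'fy': 507.5747163658259, 'cx': 280.6947956114125, 'cy': 215.13018031550726, 'cam_to_world': array([[-0.66540887, -0.38500995,  0.63952981,  1.36152549],
       [ 0.74633092, -0.36019726,  0.5596857 ,  0.70305684],
       [ 0.01487232,  0.8497207 ,  0.52702328,  0.71465569],
       [ 0.        ,  0.        ,  0.        ,  1.        ]])}
side {'fx': 462.56831380397205, 'fy': 462.56831380397205, 'cx': 279.9264834744618, 'cy': 206.70044734988906, 'cam_to_world': array([[ 0.98307302,  0.11933288, -0.13902196,  0.46219759],
       [-0.18309964,  0.61307593, -0.76851313, -0.8107586 ],
       [-0.00647787,  0.78095939,  0.62454821,  0.82084996],
       [ 0.        ,  0.        ,  0.        ,  1.        ]])}
```

View pics/scene0.png

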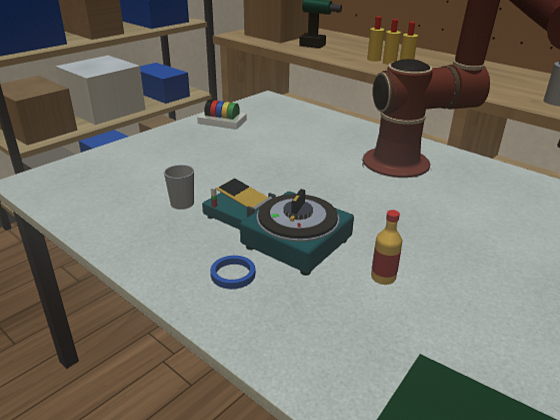

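View pics/side0.png

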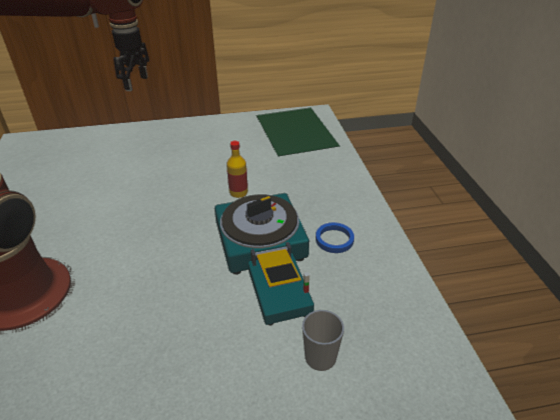

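The scene view shows the disc at about (298,215), the pad at (235,187), the tin at (180,187), the glue at (387,250) and the tape at (233,270). In the side view the disc is at (260,220), the pad at (282,273), the green mark at (281,221), and the post at (306,284). I'll zoom in for detail.

```bash
python3 - <<'E'
import cv2,numpy as np
a=cv2.imread("pics/scene0.png")[165:275,195:360];b=cv2.imread("pics/side0.png")[185:325,205:325]
a=cv2.resize(a,None,fx=2.6,fy=2.6,interpolation=2);b=cv2.resize(b,None,fx=3,fy=3,interpolation=2)
c=np.zeros((420,a.shape[1]+360,3),np.uint8);c[:a.shape[0],:a.shape[1]]=a;c[:,a.shape[1]:]=b
cv2.imwrite("pics/zoom.png",c);print(c.shape,a.shape)
for n in("scene","side"):
    im=cv2.imread(f"pics/{n}0.png");h=cv2.cvtColor(im,cv2.COLOR_BGR2HSV)
    roi=(195,165,360,275) if n=="scene" else(205,185,325,325)
    for nm,lo,hi in(("green",(45,120,90),(75,255,255)),("yellow",(18,150,100),(32,255,255)),("orange/red",(0,150,90),(14,255,255)),("black",(0,0,0),(180,90,45)),("plate",(90,0,90),(150,70,220)),("teal",(85,120,30),(100,255,140))):
        m=cv2.inRange(h,lo,hi);k=np.zeros_like(m);k[roi[1]:roi[3],roi[0]:roi[2]]=m[roi[1]:roi[3],roi[0]:roi[2]]
        N,_,s,ce=cv2.connectedComponentsWithStats(k)
        print(n,nm,[(tuple(s[i]),ce[i].round(1).tolist()) for i in range(1,N) if s[i,4]>5])
E
```

```text
(420, 789, 3) (286, 429, 3)
scene green [((np.int32(272), np.int32(214), np.int32(7), np.int32(3), np.int32(17)), [274.7, 214.9])]
scene yellow [((np.int32(217), np.int32(187), np.int32(31), np.int32(19), np.int32(43)), [230.8, 196.0]), ((np.int32(249), np.int32(187), np.int32(18), np.int32(20), np.int32(51)), [257.2, 197.1]), ((np.int32(291), np.int32(216), np.int32(3), np.int32(5), np.int32(12)), [291.9, 217.9])]
scene orange/red []
scene black [((np.int32(220), np.int32(179), np.int32(29), np.int32(11), np.int32(50)), [233.0, 183.6]), ((np.int32(226), np.int32(189), np.int32(16), np.int32(6), np.int32(19)), [233.5, 191.7]), ((np.int32(292), np.int32(190), np.int32(13), np.int32(24), np.int32(176)), [298.2, 202.2]), ((np.int32(305), np.int32(215), np.int32(2), np.int32(3), np.int32(6)), [305.5, 216.0]), ((np.int32(299), np.int32(216), np.int32(3), np.int32(3), np.int32(7)), [300.3, 217.1]), ((np.int32(260), np.int32(220), np.int32(77), np.int32(18), np.int32(161)), [297.4, 232.2]), ((np.int32(343), np.int32(226), np.int32(9), np.int32(16), np.int32(20)), [348.2, 234.6]), ((np.int32
[... 3498 characters left out ...]
p.int32(4), np.int32(14)), [306.1, 273.7]), ((np.int32(302), np.int32(310), np.int32(23), np.int32(15), np.int32(51)), [310.6, 315.1])]
side teal [((np.int32(275), np.int32(194), np.int32(16), np.int32(10), np.int32(49)), [283.6, 196.9]), ((np.int32(216), np.int32(203), np.int32(15), np.int32(19), np.int32(110)), [220.4, 209.8]), ((np.int32(254), np.int32(222), np.int32(55), np.int32(30), np.int32(318)), [292.6, 239.5]), ((np.int32(221), np.int32(232), np.int32(31), np.int32(25), np.int32(310)), [234.9, 248.3]), ((np.int32(293), np.int32(248), np.int32(4), np.int32(4), np.int32(6)), [294.3, 249.3]), ((np.int32(248), np.int32(253), np.int32(65), np.int32(63), np.int32(1669)), [279.0, 292.9])]
```

View pics/zoom.png

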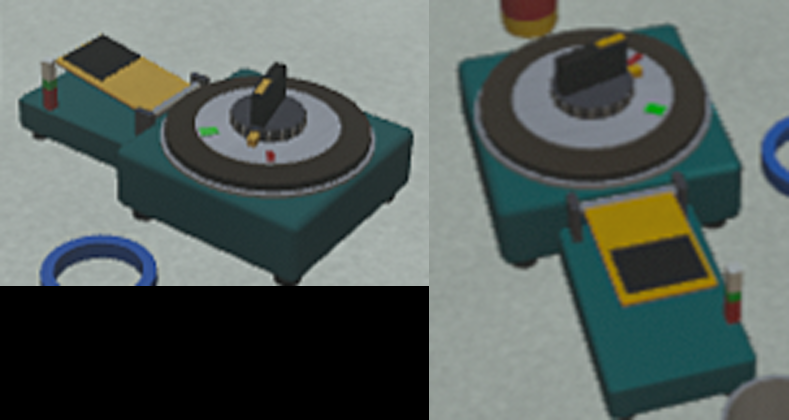

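```bash
cat > h.py <<'E'
import cv2,numpy as np
from station import optics
from scipy.optimize import least_squares
def ray(m,u,v,z):
    T=m["cam_to_world"];d=T[:3,:3]@[(u-m["cx"])/m["fx"],-(v-m["cy"])/m["fy"],-1]
    c=T[:3,3];return c+d*(z-c[2])/d[2]
def tri(pts):
    A=np.zeros((3,3));b=np.zeros(3)
    for m,u,v in pts:
        c=m["cam_to_world"][:3,3];d=ray(m,u,v,0)-c;d/=np.linalg.norm(d);P=np.eye(3)-np.outer(d,d);A+=P;b+=P@c
    return np.linalg.solve(A,b)
def proj(m,p):
    q=np.linalg.inv(m["cam_to_world"])@[*p,1];return m["cx"]+m["fx"]*q[0]/-q[2],m["cy"]+m["fy"]*q[1]/q[2]
E
python3 - <<'E'
from h import *
S,D=optics.camera_model("scene"),optics.camera_model("side")
for n,m,seed in(("scene",S,(298,213)),("side",D,(260,218))):
    im=cv2.imread(f"pics/{n}0.png");h=cv2.cvtColor(im,cv2.COLOR_BGR2HSV)
    k=cv2.inRange(h,(90,0,90),(150,70,220));N,L,s,_=cv2.connectedComponentsWithStats(k)
    x,y=seed;i=max(range(1,N),key=lambda i:s[i,4] if s[i,0]<x<s[i,0]+s[i,2] and s[i,1]<y<s[i,1]+s[i,3] and s[i,4]<2000 else 0)
    c=max(cv2.findContours((L==i).astype(np.uint8),0,1)[0],key=len)[:,0]
    P=np.array([ray(m,*p,.09)[:2] for p in c]);P=P[cv2.convexHull(P.astype(np.float32),returnPoints=False).ravel()]
    r=least_squares(lambda a:np.hypot(*(P-a[:2]).T)-a[2],[*P.mean(0),.066],loss="soft_l1",f_scale=.001)
    print(n,"centre,r",r.x.round(4))
for nm,a,b,z in(("green",(274.7,214.9),(280.0,220.8),.091),("pointer",(291.9,217.9),(273.3,207.9),.098),("bartop",(295.5,198.5),(265.3,197.8),.138),("pad",(234.3,187),(281,272.7),.093),("red",(195+270/2.6,165+156/2.6),(205+206/3,185+60/3),.091),("gauge",(195+49/2.6,165+85/2.6),(205+305/3,185+297/3),.075)):
    print(nm,tri([(S,*a),(D,*b)]).round(4),ray(S,*a,z).round(4),ray(D,*b,z).round(4))
for nm,u,v in(("glue",384,280),("tin",181,204),):print(nm,ray(S,u,v,0).round(3))
E
```

```text
scene centre,r [0.566  0.0595 0.0662]
side centre,r [0.568  0.0624 0.0663]
green [0.6147 0.0314 0.0924] [0.6135 0.0299 0.091 ] [0.6148 0.0333 0.091 ]
pointer [0.6058 0.0759 0.099 ] [0.6047 0.0749 0.098 ] [0.606  0.0772 0.098 ]
bartop [0.5858 0.0685 0.139 ] [0.5851 0.0675 0.138 ] [0.5857 0.0702 0.138 ]
pad [ 0.585  -0.1359  0.0914] [ 0.5865 -0.1338  0.093 ] [ 0.5851 -0.1377  0.093 ]
red [0.6096 0.0987 0.0908] [0.6083 0.099  0.091 ] [0.6103 0.0972 0.091 ]
gauge [ 0.6357 -0.1597  0.0716] [ 0.6383 -0.1549  0.075 ] [ 0.6359 -0.1636  0.075 ]
glue [0.542 0.294 0.   ]
tin [ 0.639 -0.295  0.   ]
```

```bash
cat > go.py <<'E'
import sys,numpy as np
from station import get_obs
from scipy.spatial.transform import Rotation as R
# target x y z, tool-x yaw deg (tool straight down): prints tool-axis shift mm and turn rotvec
def go(x,y,z,yaw):
    o=get_obs();r=R.from_rotvec(o["tool_rot"]);p=o["tool_pos"];a=r.as_matrix()
    print("t",round(o["t"],2),"pos",p.round(4),"xyaw",np.degrees(np.arctan2(a[1,0],a[0,0])).round(1),"zaxis",a[:,2].round(3),"q",o["q"].round(2),"F",o["contact_force"].round(1),"open",round(o["opening"],4))
    c,s=np.cos(np.radians(yaw)),np.sin(np.radians(yaw))
    T=R.from_matrix(np.array([[c,s,0],[s,-c,0],[0,0,-1]]))
    print("turn first",(r.inv()*T).as_rotvec().round(3),"shift now mm",(r.inv().apply(np.array([x,y,z])-p)*1000).round(1),"shift after turn",(T.inv().apply(np.array([x,y,z])-p)*1000).round(1))
if __name__=="__main__":go(*map(float,sys.argv[1:5]))
E
python3 go.py .567 .061 .23 22.5;python3 go.py .567 .061 .23 -157.5
```

```text
t 0.1 pos [0.276  0.5601 0.2302] xyaw 153.8 zaxis [-0.001 -0.002 -1.   ] q [ 0.99  0.05  1.61 -0.    1.48 -0.12] F [0.  0.2 0.3] open 0.085
turn first [-1.000e-03  2.000e-03  2.291e+00] shift now mm [-481.7 -319.1    0.7] shift after turn [7.790e+01 5.725e+02 2.000e-01]
t 0.1 pos [0.276  0.5601 0.2302] xyaw 153.8 zaxis [-0.001 -0.002 -1.   ] q [ 0.99  0.05  1.61 -0.    1.48 -0.12] F [0.  0.2 0.3] open 0.085
turn first [-0.002 -0.001 -0.851] shift now mm [-481.7 -319.1    0.7] shift after turn [-7.790e+01 -5.725e+02  2.000e-01]
```

```bash
python3 -m pendant '[[[-30,-20,-3],[0,0,0],1],[[-30,-20,-3],[0,0,0],1],[[-30,-20,0],[0,0,0],1],[[-30,-20,0],[0,0,0],1],[[-30,-20,0],[0,0,0],1],[[-30,-20,0],[0,0,0],1],[[-30,-20,0],[0,0,0],1],[[-30,-20,0],[0,0,0],1],[[-30,-20,0],[0,0,0],1],[[-30,-20,0],[0,0,0],1],[[-30,-20,0],[0,0,0],1],[[-30,-20,0],[0,0,0],1]]' 60
python3 -m pendant '[[[-30,-20,0],[0,0,0],1],[[-30,-20,0],[0,0,0],1],[[-30,-20,0],[0,0,0],1],[[-30,-20,0],[0,0,0],1],[[0,0,0],[0,0,-0.106],1],[[0,0,0],[0,0,-0.106],1],[[0,0,0],[0,0,-0.106],1],[[0,0,0],[0,0,-0.106],1],[[0,0,0],[0,0,-0.106],1],[[0,0,0],[0,0,-0.106],1],[[0,0,0],[0,0,-0.106],1],[[0,0,0],[0,0,-0.106],1]]'
python3 -m pendant '[[[0,0,0],[0,0,0],1],[[0,0,0],[0,0,0],1],[[0,0,0],[0,0,0],1]]'
python3 go.py .567 .061 .11 -157.5
python3 - <<'E'
from h import *
w=optics.camera_model("wrist");im=optics.get_image("wrist");cv2.imwrite("pics/w1.png",im[:,:,::-1])
print(w["cam_to_world"].round(3),proj(w,(.567,.061,.138)))
E
```

```text
t: 1.1
tool_pos: [0.4934, 0.1845, 0.2369]
tool_rot: [-0.713, -3.059, 0.0]
contact_force: [-0.0, 0.2, 0.4]
opening: 0.0851
grip_force: 0.0
t: 2.1
tool_pos: [0.565, 0.0614, 0.2366]
tool_rot: [0.617, -3.079, -0.0]
contact_force: [-0.4, -0.3, 0.7]
opening: 0.0858
grip_force: 0.0
t: 2.35
tool_pos: [0.5652, 0.0614, 0.237]
tool_rot: [0.606, -3.082, -0.0]
contact_force: [0.3, 0.2, -0.2]
opening: 0.0858
grip_force: 0.0
t 2.35 pos [0.5652 0.0614 0.237 ] xyaw -157.8 zaxis [-0.001  0.    -1.   ] q [-0.02 -0.08  1.74  0.    1.49 -1.98] F [ 0.3  0.2 -0.2] open 0.0858
turn first [ 0.    -0.    -0.005] shift now mm [ -1.6  -1.1 127. ] shift after turn [ -1.5  -1.1 127. ]
[[-0.378 -0.884 -0.274  0.495]
 [ 0.926 -0.361 -0.112  0.033]
 [ 0.    -0.296  0.955  0.378]
 [ 0.     0.     0.     1.   ]] (np.float64(269.9857872807927), np.float64(212.6820334971789))
```

View pics/w1.png

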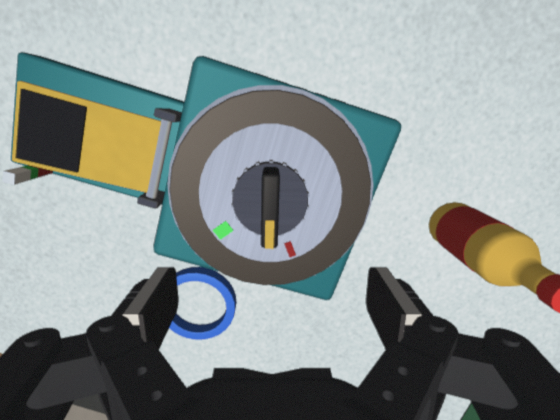

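The wrist view shows the bar upright in the image at columns 263-277, the green mark at (223,230), the red mark at (290,249) and the pad at (52,130). I'll refine the positions from it.

```bash
python3 - <<'E'
from h import *
w=optics.camera_model("wrist");im=cv2.imread("pics/w1.png");h=cv2.cvtColor(im,cv2.COLOR_BGR2HSV)
def comp(lo,hi,roi):
    m=cv2.inRange(h,lo,hi);k=np.zeros_like(m);x,y,X,Y=roi;k[y:Y,x:X]=m[y:Y,x:X]
    return max(cv2.findContours(k,0,1)[0],key=cv2.contourArea)[:,0]
C=[]
p=comp((90,0,110),(150,80,255),(185,110,355,275));P=np.array([ray(w,*q,.09)[:2] for q in p])
P=P[cv2.convexHull(P.astype(np.float32),returnPoints=False).ravel()]
print("plate",least_squares(lambda a:np.hypot(*(P-a[:2]).T)-a[2],[*P.mean(0),.066],loss="soft_l1",f_scale=.001).x.round(4))
for n,lo,hi,roi,z in(("green",(45,100,90),(75,255,255),(190,200,250,260),.091),("red",(0,120,80),(12,255,255),(275,230,310,270),.091),("yellow",(18,130,90),(35,255,255),(255,200,285,260),.138),("pad",(0,0,0),(180,90,60),(5,70,95,185),.093),("tip/plate",(18,130,90),(35,255,255),(0,60,170,210),.085)):
    c=comp(lo,hi,roi);q=cv2.minAreaRect(c);b=np.array([ray(w,*v,z)[:2] for v in cv2.boxPoints(q)])
    print(n,q,b.mean(0).round(4),np.linalg.norm(np.diff(b[:3],axis=0),axis=1).round(4),np.degrees(np.arctan2(*(b[1]-b[0])[::-1])).round(1))
E
```

```text
plate [0.5673 0.0609 0.0658]
green ((222.4600067138672, 229.78001403808594), (12.20000171661377, 16.200000762939453), 53.13010025024414) [0.614  0.0313] [0.016  0.0117] 149.7
red ((289.7758483886719, 248.68963623046875), (12.998673439025879, 4.642383575439453), 68.19859313964844) [0.6078 0.0979] [0.0045 0.0135] 135.8
yellow ((269.5, 233.5), (27.0, 9.0), 90.0) [0.5835 0.0673] [0.0071 0.023 ] 112.2
pad ((49.10000228881836, 130.3000030517578), (66.75089263916016, 72.97342681884766), 8.130102157592773) [ 0.5845 -0.1365] [0.0639 0.0538] -178.6
tip/plate ((82.25293731689453, 136.11175537109375), (148.92274475097656, 80.37271881103516), 12.52880859375) [ 0.581  -0.1124] [0.073  0.1228] 177.1
```

```bash
python3 -m pendant '[[[-2,-1,25],[0,0,0],1],[[0,0,25],[0,0,0],1],[[0,0,25],[0,0,0],1],[[0,0,25],[0,0,0],1],[[0,0,15],[0,0,0],1],[[0,0,12],[0,0,0],1],[[0,0,0],[0,0,0],1],[[0,0,0],[0,0,0],0],[[0,0,0],[0,0,0],0],[[0,0,0],[0,0,0],0],[[0,0,0],[0,0,0],0],[[0,0,0],[0,0,0],0]]' 60
python3 -m pendant '[[[0,0,0],[0,0,0],0],[[0,0,0],[0,0,0],0],[[0,0,0],[0,0,0],0],[[0,0,0],[0,0,0],0],[[0,0,0],[0,0,0],0],[[0,0,0],[0,0,0],0]]'
python3 go.py .5673 .0609 .11 -157.5
```

```text
t: 3.4
tool_pos: [0.5683, 0.0613, 0.1115]
tool_rot: [-0.609, 3.08, -0.001]
contact_force: [0.0, 0.0, -0.0]
opening: 0.0259
grip_force: 0.0
t: 3.9
tool_pos: [0.5683, 0.0609, 0.1113]
tool_rot: [-0.609, 3.081, -0.002]
contact_force: [-1.1, -3.4, 5.2]
opening: 0.0132
grip_force: 60.1
t 3.9 pos [0.5683 0.0609 0.1113] xyaw -157.6 zaxis [ 0.002 -0.001 -1.   ] q [-0.02  0.03  1.84 -0.    1.27 -1.98] F [-1.1 -3.4  5.2] open 0.0132
turn first [-0.001  0.001 -0.002] shift now mm [0.9 0.4 1.3] shift after turn [0.9 0.4 1.3]
```

```bash
python3 -m pendant '[[[0,0,0],[0,0,0.081],0],[[0,0,0],[0,0,0.081],0],[[0,0,0],[0,0,0.081],0],[[0,0,0],[0,0,0.081],0],[[0,0,0],[0,0,0.081],0],[[0,0,0],[0,0,0.081],0],[[0,0,0],[0,0,0.081],0],[[0,0,0],[0,0,0.081],0],[[0,0,0],[0,0,0.081],0],[[0,0,0],[0,0,0.081],0],[[0,0,0],[0,0,0.081],0],[[0,0,0],[0,0,0.081],0]]'
python3 -m pendant '[[[0,0,0],[0,0,0],0],[[0,0,0],[0,0,0],0],[[0,0,0],[0,0,0],0],[[0,0,0],[0,0,0],0]]'
python3 go.py .5673 .0609 .11 -157.5
```

```text
t: 4.9
tool_pos: [0.5682, 0.0607, 0.1113]
tool_rot: [0.906, 3.006, -0.001]
contact_force: [-1.4, -2.5, 6.0]
opening: 0.0126
grip_force: 60.1
t: 5.23
tool_pos: [0.5682, 0.0607, 0.1113]
tool_rot: [0.901, 3.008, -0.001]
contact_force: [-1.5, -2.5, 6.3]
opening: 0.0128
grip_force: 60.2
t 5.23 pos [0.5682 0.0607 0.1113] xyaw 146.6 zaxis [ 0.001 -0.001 -1.   ] q [-0.02  0.03  1.84 -0.    1.27 -1.01] F [-1.5 -2.5  6.3] open 0.0128
turn first [-0.001  0.002 -0.975] shift now mm [ 0.9 -0.3  1.3] shift after turn [0.8 0.6 1.3]
```

```bash
python3 -m pendant '[[[0,0,0],[0,0,0],1],[[0,0,0],[0,0,0],1],[[0,0,0],[0,0,0],1],[[0,0,0],[0,0,0],1],[[0,0,0],[0,0,0],1],[[0,0,0],[0,0,0],1],[[0,0,0],[0,0,0],1],[[0,0,-25],[0,0,0],1],[[0,0,-25],[0,0,0],1],[[0,0,-25],[0,0,0],1],[[0,0,-25],[0,0,0],1],[[0,0,-25],[0,0,0],1]]'
python3 -m pendant '[[[0,0,0],[0,0,0],0],[[0,0,0],[0,0,0],0],[[0,0,0],[0,0,0],0]]'
python3 go.py .5848 -.1362 .13 146.6
python3 - <<'E'
from h import *
im=optics.get_image("wrist");cv2.imwrite("pics/w2.png",im[:,:,::-1])
E
```

```text
t: 6.23
tool_pos: [0.5674, 0.0613, 0.2365]
tool_rot: [-0.901, -3.01, -0.0]
contact_force: [0.7, -0.6, 0.0]
opening: 0.0852
grip_force: 0.0
t: 6.48
tool_pos: [0.5672, 0.0613, 0.2344]
tool_rot: [-0.901, -3.009, 0.0]
contact_force: [0.3, -0.4, -0.1]
opening: 0.0515
grip_force: 0.0
t 6.48 pos [0.5672 0.0613 0.2344] xyaw 146.7 zaxis [-0.001  0.    -1.   ] q [-0.02 -0.08  1.74  0.    1.48 -1.01] F [ 0.3 -0.4 -0.1] open 0.0515
turn first [-0.001 -0.001  0.001] shift now mm [-123.3 -155.3  104.4] shift after turn [-123.4 -155.2  104.4]
```

View pics/w2.png

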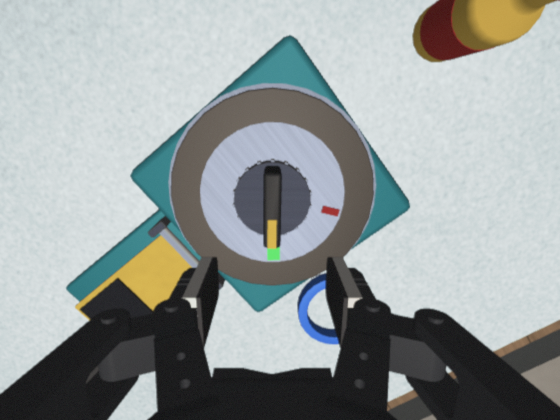

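The wrist view shows the pointer stripe at (272,233) in line with the green mark at (273,254), so the collar is locked. The red mark is at (330,211). Next I go to the pad with the fingers shut.

```bash
python3 -m pendant '[[[-20.5,-26,0],[0,0,0],0],[[-20.5,-26,0],[0,0,0],0],[[-20.5,-26,0],[0,0,0],0],[[-20.5,-26,0],[0,0,0],0],[[-20.5,-26,0],[0,0,0],0],[[-20.5,-26,0],[0,0,0],0],[[0,0,25],[0,0,0],0],[[0,0,25],[0,0,0],0],[[0,0,25],[0,0,0],0],[[0,0,25],[0,0,0],0],[[0,0,15],[0,0,0],0],[[0,0,0],[0,0,0],0]]'
python3 -m pendant '[[[0,0,0],[0,0,0],0],[[0,0,0],[0,0,0],0]]'
python3 go.py .5848 -.1362 .079 146.6
```

```text
t: 7.53
tool_pos: [0.5803, -0.1352, 0.1131]
tool_rot: [-0.898, -2.998, -0.001]
contact_force: [0.0, -0.2, -0.5]
opening: -0.0003
grip_force: 0.0
t: 7.7
tool_pos: [0.5849, -0.1367, 0.1207]
tool_rot: [0.901, 3.009, -0.0]
contact_force: [-0.4, -0.9, 1.4]
opening: -0.0003
grip_force: 0.0
t 7.7 pos [ 0.5849 -0.1367  0.1207] xyaw 146.7 zaxis [ 0. -0. -1.] q [-0.35  0.09  1.77 -0.    1.29 -1.34] F [-0.4 -0.9  1.4] open -0.0003
turn first [0.    0.    0.001] shift now mm [ 0.3  0.4 41.7] shift after turn [ 0.3  0.4 41.7]
```

```bash
python3 -m pendant '[[[0,0,4],[0,0,0],0],[[0,0,4],[0,0,0],0],[[0,0,4],[0,0,0],0],[[0,0,4],[0,0,0],0],[[0,0,3],[0,0,0],0],[[0,0,3],[0,0,0],0],[[0,0,2],[0,0,0],0],[[0,0,2],[0,0,0],0],[[0,0,0],[0,0,0],0],[[0,0,0],[0,0,0],0]]'
python3 -m pendant '[[[0,0,1],[0,0,0],0],[[0,0,1],[0,0,0],0],[[0,0,1],[0,0,0],0],[[0,0,1],[0,0,0],0],[[0,0,1],[0,0,0],0],[[0,0,1],[0,0,0],0],[[0,0,1],[0,0,0],0],[[0,0,0],[0,0,0],0],[[0,0,0],[0,0,0],0]]'
```

```text
t: 8.53
tool_pos: [0.5846, -0.1367, 0.0946]
tool_rot: [-0.901, -3.009, 0.0]
contact_force: [-0.9, 0.4, 1.4]
opening: -0.0002
grip_force: 0.7
t: 9.28
tool_pos: [0.5851, -0.137, 0.0877]
tool_rot: [0.901, 3.008, -0.001]
contact_force: [-0.3, -2.5, 3.5]
opening: -0.0002
grip_force: 2.0
```

```bash
python3 -m pendant '[[[0,0,1],[0,0,0],0],[[0,0,1],[0,0,0],0],[[0,0,1],[0,0,0],0],[[0,0,1],[0,0,0],0],[[0,0,1],[0,0,0],0],[[0,0,1],[0,0,0],0],[[0,0,1],[0,0,0],0],[[0,0,1],[0,0,0],0],[[0,0,0.5],[0,0,0],0],[[0,0,0],[0,0,0],0],[[0,0,0],[0,0,0],0],[[0,0,0],[0,0,0],0]]'
python3 go.py .5848 -.1362 .079 146.6
python3 - <<'E'
from h import *
for n,(x,y,X,Y) in(("side",(230,180,340,330)),("scene",(185,150,345,260))):
    im=optics.get_image(n)[y:Y,x:X,::-1];cv2.imwrite(f"pics/{n}3.png",cv2.resize(im,None,fx=4,fy=4,interpolation=2))
E
```

```text
t: 10.28
tool_pos: [0.5852, -0.1374, 0.0796]
tool_rot: [0.9, 3.008, -0.002]
contact_force: [-0.9, -3.4, 7.5]
opening: -0.0001
grip_force: 3.3
t 10.28 pos [ 0.5852 -0.1374  0.0796] xyaw 146.7 zaxis [ 0.001 -0.002 -1.   ] q [-0.35  0.13  1.79 -0.    1.21 -1.34] F [-0.9 -3.4  7.5] open -0.0001
turn first [-0.001  0.002  0.001] shift now mm [1.  0.8 0.6] shift after turn [1.  0.8 0.6]
```

View pics/side3.png

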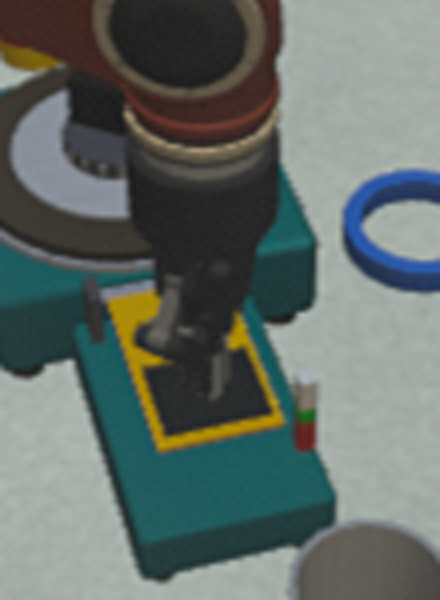

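View pics/scene3.png

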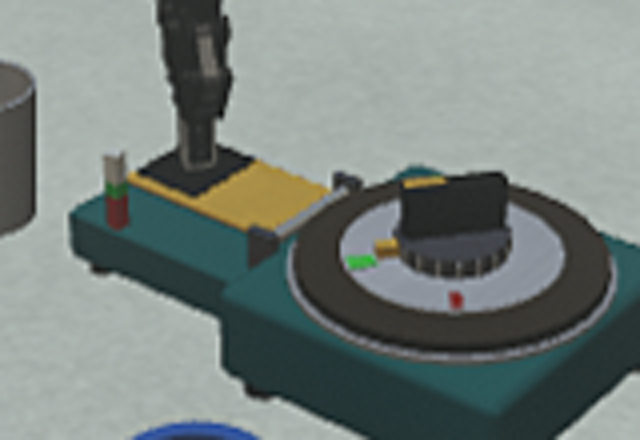

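Both views show the fingertips on the pad. In the side crop the paddle's tip is near the green band at (308,414), in the scene crop the band is at (117,188), and the pointer at (385,247) faces the green mark at (360,262). A vertical force of 7.5 N matches halfway, so I hold here.

```bash
for i in 1 2 3; do python3 -m pendant '[[[0,0,0],[0,0,0],0],[[0,0,0],[0,0,0],0],[[0,0,0],[0,0,0],0],[[0,0,0],[0,0,0],0],[[0,0,0],[0,0,0],0],[[0,0,0],[0,0,0],0],[[0,0,0],[0,0,0],0],[[0,0,0],[0,0,0],0],[[0,0,0],[0,0,0],0],[[0,0,0],[0,0,0],0]]' | grep -E '^t:|pos|contact'; done
python3 -c "
from station import ctrl;print(ctrl.finish_job())"
```

```text
t: 11.22
tool_pos: [0.5852, -0.1374, 0.0796]
contact_force: [-0.2, -4.2, 7.0]
t: 12.05
tool_pos: [0.5852, -0.1374, 0.0796]
contact_force: [-0.9, -3.4, 6.8]
t: 12.88
tool_pos: [0.5852, -0.1374, 0.0796]
contact_force: [-1.0, -3.0, 6.4]
the job is handed in; nothing more can be done
None
```

I turned the collar to the green mark, then pressed the paddle to about halfway (tip at 79.6 mm, about 7 N), held it for over 2 s, and handed the job in at 12.9 s still holding; no verdict came back.

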